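# Crack a sealed specimen canister and hold the lid ajar

## Task

Unlock the lid of the bolted-down specimen canister: grip the yellow bar on the lid and turn it anticlockwise, seen from above, until you feel it come up against its stop. Then pull the lid straight up until its sticky seal breaks, and finish holding it level by the bar, still in your grip, about 15 mm above the canister's rim: do not pull it right out of the mouth or put it down. Leave the magnetic base, the dial gauge and the readout box where they are.

Things in the scene. Friction and masses are not known exactly. Their poses are not given: they have to be found in the camera images.
- canister_rim (a point): Centre of the mouth of the aluminium canister, in the plane of its rim, 90 mm above the bench. A round can with a blue band, outer diameter 120 mm, on a 150 x 150 x 8 mm grey plate bolted to the bench (it cannot move); z is up, x and y lie along the plate's sides.
- lid_bar (a point): Gripping point: middle of the yellow bar on the lid, 35 mm above the lid's underside, so 125 mm above the bench when shut (lid resting on the rim). The bar is 64 mm long (x axis), 16 mm wide (y axis) and 40 mm tall, its top 15 mm above this point and its foot, the lid's top, 25 mm below; z is up. Shut, x lies within 5 degrees of the canister's x.
- lid: Blue disc lid, 126 mm across, 10 mm thick, 0.25 to 0.4 kg; origin: centre of its underside; axes as lid_bar. A 26 mm deep spigot with two lugs locks under tabs in the mouth (2 mm play upward). It turns easily anticlockwise from above, 25 to 57 degrees (0.44 to 1.0 rad, varies, not visible) to a hard stop; in the last 8 degrees before the stop it is free to rise (easing back 2 degrees avoids rubbing).
- lid_seal (a point): Centre of the hidden seal under the lid, 14 mm below its underside. Turning before the stop takes under 0.3 N m; at the stop the moment shoots up. Pulled straight up at the stop, the seal and weight resist with a peak of about 10 to 20 N in the first 3 mm; the seal lets go within 6 mm, leaving only the weight. Let go, the lid drops shut.
- magbase_mid (a point): Bystander, loose: grey magnetic stand base, a block 50 x 58 x 55 mm with a steel stud on top (61 mm to its top); the point is the block's centre.
- dial_mid (a point): Bystander, loose: round dial gauge lying on its back, diameter 58 mm, 20 mm thick, with a 40 mm stem along x; the point is the centre of the round case.
- readout_mid (a point): Bystander, loose: black readout box 75 x 100 x 45 mm with amber window and green button on top; the point is its centre.
- canister: The canister with its plate; origin under the plate's centre, on the bench; axes as canister_rim.
Things that resemble listed ones, but are neither listed nor needed, are in the scene too. Of the things like the lid, leave any that is brown, green or purple; of the rest the smaller one is meant.

How it is judged (in metres and radians):
On the way:
1. the lid is turned on its seat (by at least 16 degrees from the canister's sides) while still down on the rim, under 3 mm (angle between the x axis of lid_bar and the x axis of canister_rim, either way round above 0.28 rad and z of lid_bar in the frame of canister_rim below 0.038 m), for 0.1 s.
At the end, for the whole second after the job is handed in: The lid is held in the fingers, 8 to 22 mm above the rim, within 7 degrees of level, over the mouth (within 12 mm of its centre), still, and not resting on the canister (under 2 N between them) (z of lid_bar in the frame of canister_rim between 0.043 and 0.057 m and horizontal distance between lid_bar and canister_rim below 0.012 m and angle between lid's own z axis and vertical below 0.12 rad and contact force between the fingers and lid above 2 N and contact force between lid and canister below 2 N and linear speed of lid below 0.02 m/s); the arm keeps its last pose, push and grip.
It fails at once if the lid is pulled right out of the mouth (raised over 30 mm) (z of lid_bar in the frame of canister_rim above 0.065 m).
It fails at once if the magnetic base is moved more than 20 mm (distance of magbase_mid from where it was at the start of the episode above 0.02 m).
It fails at once if the dial gauge is moved more than 20 mm (distance of dial_mid from where it was at the start of the episode above 0.02 m).
It fails at once if the readout box is moved more than 20 mm (distance of readout_mid from where it was at the start of the episode above 0.02 m).
It also fails if it takes over 51 s, if anything falls off the work surface, if the arm or the gripper's body presses on something with over 40 N, if the wrist force passes 120 N, or if a joint passes its speed limit or range.

## Robot

A 6-joint arm with a two-finger parallel gripper is mounted at the origin on the work surface. World frame = base frame: x ahead of the robot, y to its left, z up, the work surface at z = 0. Lengths are in mm, angles in rad, forces in N, time in s.
With the tool pointing down it reaches from about 325 to 900 mm from the base axis. Payload 6.1 kg.
Tool frame: the origin (TCP) lies at the very end of the fingers, on their centre line; the grasp point (between the pads) lies 19 mm behind it (ctrl.pinch_z is the distance from the TCP to the grasp point, in mm); z points along the fingers, y is the line along which they close (so a half turn about z gives the same grasp; the last joint's range is limited). The gripper opens to 85 mm and grips with 20 to 120 N. Pads are 22 mm wide; open, the fingers measure 114 mm over their backs; the gripper's body (76 mm by 85 mm) begins 54 mm behind the grasp point. The pads swing forward as they close: fully open they stand 13 mm farther back than shut.
Start: joints at [-1.389, 0.22, 1.526, -0, 1.395, -0.126], TCP at [189.345, -595.621, 231.3] pointing down, gripper open.
Joint ranges: [-2.98, 2.98], [-0.91, 2.08], [0.09, 2.57], [-1.24, 4.39], [0.2, 2.65], [-2.68, 2.68]. Speed limits (rad/s): [2.57, 2.57, 3.01, 3.14, 3.14, 3.14].

## Interface

Orientations are given as a unit quaternion [x, y, z, w].
In Python, from bench import ctrl gives the robot as it stands. Calls block until the motion is done:
- ctrl.move_ptp(position, orientation): joint-space move of the TCP to a pose.
- ctrl.line_to(position, rot=None, max_speed=150, until_force=None): straight line of the TCP; rot=None keeps the orientation; max_speed is the mean speed in mm/s. With until_force (N) it stops when the force on the tool has changed by that much, and returns True; else False.
- ctrl.movej(angles): joint-space move.
- ctrl.command_gripper(opening, squeeze=None): finger opening in mm; squeeze is the grip in N (None keeps the last); returns when the fingers have stopped.
- ctrl.dwell(seconds).
- ctrl.ik(position, orientation): joint angles nearest the present ones, or None.
- ctrl.get_state(): the state.
- ctrl.grab_frame(name): name is "scene" or "side" or "wrist"; returns (picture, depth): 384x512x3 uint8, red, green, blue; 384x512 float32, mm along the optical axis (not along the pixel's ray), 0 where there is no reading.
- ctrl.calibration(name): a dict with "camera_matrix" (3x3 intrinsics, pixels), "cam_to_world" (4x4, takes a point from camera to world coordinates); the wrist camera has in their place "hand_eye" (4x4, takes a point from camera to tool coordinates, whose origin is the TCP and whose axes are the flange's). Camera axes: x right, y down, z forward; pixel columns grow to the right and rows downward; lengths in mm; the calibration is good to about 2 mm. A picture is of the moment at which its call begins: read the wrist's pose just before it. calibration takes no time and is no camera call.
A pose or a line that the arm cannot do raises ctrl.MotionError and nothing moves.
- ctrl.job_done(): hands the job in; it is judged then, once.
Trained networks look in the newest picture that a camera, given by its name, has taken for a name from the list of things; names that differ only in an ending like _2 or _b are one class to them, and where a whole thing is asked for, a point or a joint stands for the part that bears it (a point fixed in the world has none). Each returns a list of dicts, best first, with "score" (0 to 1); they miss things now and then, are a little off and sometimes report something else, mostly with a low value. They report only what shows in the picture. A call takes as long as a camera call. They do not tell look-alikes from the thing itself.
- ctrl.spot_in(camera, target): "location" ([row, column] in pixels, amid what is visible of it).
- ctrl.mark_of(camera, target): "location" ([row, column] in pixels: a listed point, or the origin of a listed thing).
The state is a dict: "clock": time; "qpos": joint angles; "dq": joint speeds; "joint_torque": joint torques, N m; "tool_pos": TCP position; "orientation": TCP orientation; "contact_force": force on the tool from outside, world axes, zero at the start; "moment": the same for the moment, N m; "gripper_width": finger opening in mm; "grip_force": force on a finger pad.
Only numpy, scipy, OpenCV 4.12 (cv2) and the standard library are available. Lean on these libraries where they do the work, as an engineer would, in place of code of your own. Each camera call takes 0.05 s, during which the arm holds its last target. There are 200 camera calls.

## Working session

There is one attempt and no reset: what is moved stays moved. The work goes in short steps, each a Python script; the robot and the scene stay as the last script left them, time stands still between calls to the robot, and variables do not carry over. Pictures are saved under pics/ and viewed, at most 10 in all, crops included, and the job is handed in when it is done.

```bash
mkdir -p pics
cat > h.py <<'E'
import numpy as np, cv2
from bench import ctrl
from scipy.spatial.transform import Rotation as R
def grab(cam,fn=None):
    s=ctrl.get_state(); im,d=ctrl.grab_frame(cam)
    if fn: cv2.imwrite('pics/'+fn,im[...,::-1])
    c=ctrl.calibration(cam); K=np.array(c['camera_matrix'])
    if 'cam_to_world' in c: T=np.array(c['cam_to_world'])
    else:
        W=np.eye(4); W[:3,:3]=R.from_quat(s['orientation']).as_matrix(); W[:3,3]=s['tool_pos']
        T=W@np.array(c['hand_eye'])
    return im,d,K,T
def cloud(d,K,T):
    v,u=np.mgrid[:d.shape[0],:d.shape[1]]
    P=np.stack([(u-K[0,2])/K[0,0]*d,(v-K[1,2])/K[1,1]*d,d],-1)
    P=P@T[:3,:3].T+T[:3,3]; P[d<=0]=np.nan
    return P
def ray_z(rc,K,T,z):
    r=T[:3,:3]@np.array([(rc[1]-K[0,2])/K[0,0],(rc[0]-K[1,2])/K[1,1],1]); o=T[:3,3]
    return o+r*(z-o[2])/r[2]
E
python3 - <<'E'
from h import *
ims=[]
for c in ['scene','side']:
    im,d,K,T=grab(c,c+'0.png'); P=cloud(d,K,T); print(c,T[:3,3].round())
    for n,z in [('lid_bar',125),('canister_rim',90),('magbase_mid',27),('dial_mid',10),('readout_mid',22)]:
        for r in ctrl.mark_of(c,n)[:4]:
            l=np.array(r['location']); i=l.astype(int).clip(0,[383,511])
            print(n,round(r['score'],2),l.round(),ray_z(l,K,T,z).round(),P[i[0],i[1]].round())
E
```

```text
scene [ 878. -680.  612.]
lid_bar 0.98 [164. 200.] [393.  33. 125.] [330. 125.  64.]
lid_bar 0.91 [253. 105.] [ 413. -331.  125.] [ 391. -316.  103.]
lid_bar 0.83 [196. 181.] [ 432. -110.  125.] [383. -48.  75.]
lid_bar 0.79 [155. 268.] [528. 163. 125.] [514. 194. 109.]
magbase_mid 0.6 [204. 309.] [668. 129.  27.] [676.  91.  56.]
dial_mid 0.77 [261. 195.] [ 504. -176.   10.] [ 508. -183.   20.]
readout_mid 0.58 [209. 261.] [561.  53.  22.] [602. -45. 101.]
readout_mid 0.56 [256. 332.] [779. -37.  22.] [780. -61.  44.]
side [183. 782. 956.]
lid_bar 0.93 [142. 336.] [ 373. -265.  125.] [ 379. -291.  107.]
lid_bar 0.86 [259. 222.] [483. 243. 125.] [488. 233. 111.]
lid_bar 0.83 [265. 302.] [316. 183. 125.] [327. 144.  70.]
lid_bar 0.78 [177. 232.] [579.  -7. 125.] [575.   2. 137.]
magbase_mid 0.76 [224. 180.] [670. 121.  27.] [659. 139.  53.]
magbase_mid 0.29 [209. 229.] [577.  21.  27.] [565.  49.  62.]
dial_mid 0.53 [175. 280.] [ 507. -184.   10.] [ 506. -171.   25.]
readout_mid 0.65 [178. 176.] [774. -30.  22.] [756.  -4.  52.]
```

View pics/scene0.png

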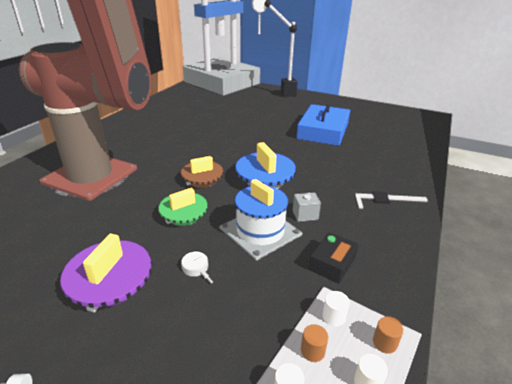

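View pics/side0.png

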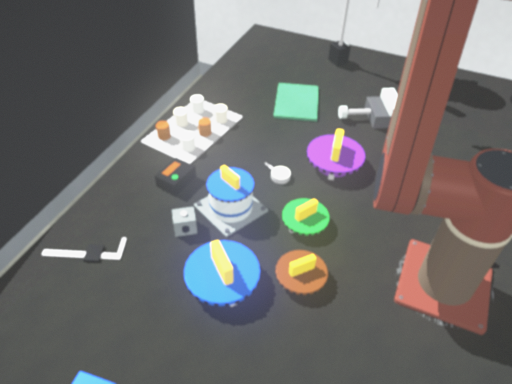

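The scene view shows the canister with its blue lid, the bar at about (190,262). In the side view the bar is at (177,230). The magnetic base, dial and readout stand around it, and the larger blue lid lying beside it is the decoy. Next I measure the bar, then look from the wrist.

```bash
cat >> h.py <<'E'
def bar(im,P,c=(580,0),rad=60,zmin=110):
    f=im.astype(int); m=(f[...,0]>150)&(f[...,1]>130)&(f[...,2]<150)&(f[...,0]-f[...,2]>60)
    m&=(np.hypot(P[...,0]-c[0],P[...,1]-c[1])<rad)&(P[...,2]>zmin)
    Q=P[m]; zt=np.percentile(Q[:,2],97); q=Q[Q[:,2]>zt-6]
    (cx,cy),(w,h),_=rect=cv2.minAreaRect(q[:,:2].astype(np.float32))
    b=cv2.boxPoints(rect); e=max([b[1]-b[0],b[2]-b[1]],key=np.linalg.norm)
    a=np.arctan2(e[1],e[0]); a=(a+np.pi/2)%np.pi-np.pi/2
    return np.array([cx,cy]).round(1),(round(w),round(h)),round(np.degrees(a),1),round(zt,1),len(q)
E
python3 - <<'E'
from h import *
for c in ['scene','side']:
    im,d,K,T=grab(c); print(c,bar(im,cloud(d,K,T)))
c=ctrl.calibration('wrist'); print(np.array(c['hand_eye']).round(2)); print(ctrl.get_state()['orientation'],ctrl.get_state()['clock'])
for yaw in range(-180,180,30):
    q=(R.from_euler('z',yaw,degrees=True)*R.from_euler('x',180,degrees=True)).as_quat()
    s=ctrl.ik([580,0,300],q); print(yaw,None if s is None else np.round(s,2))
E
```

```text
scene (array([588.4,  -7.2]), (18, 62), np.float32(-20.8), np.float64(140.9), 82)
side (array([587.6,  -4.1]), (16, 63), np.float32(-30.9), np.float64(142.3), 65)
[[   0.     -0.96   -0.27   67.63]
 [   1.      0.     -0.     -0.44]
 [   0.     -0.27    0.96 -141.8 ]
 [   0.      0.      0.      1.  ]]
[9.88179845e-01 1.53299033e-01 2.16282637e-05 2.48583317e-05] 0.7
-180 [-0.14  0.08  1.56  0.    1.51 -1.71]
-150 [-0.14  0.08  1.56  0.    1.51 -2.23]
-120 None
-90 None
-60 [-0.14  0.08  1.56 -0.    1.51  2.48]
-30 [-0.14  0.08  1.56 -0.    1.51  1.96]
0 [-0.14  0.08  1.56 -0.    1.51  1.43]
30 [-0.14  0.08  1.56 -0.    1.51  0.91]
60 [-0.14  0.08  1.56 -0.    1.51  0.39]
90 [-0.14  0.08  1.56  0.    1.51 -0.14]
120 [-0.14  0.08  1.56  0.    1.51 -0.66]
150 [-0.14  0.08  1.56  0.    1.51 -1.18]
```

```bash
cat >> h.py <<'E'
def quat(yaw): return (R.from_euler('z',yaw,degrees=True)*R.from_euler('x',180,degrees=True)).as_quat()
E
python3 - <<'E'
from h import *
ctrl.move_ptp([588,-5,290],quat(-26))
im,d,K,T=grab('wrist','w1.png'); P=cloud(d,K,T)
print(bar(im,P,(588,-5)))
for n,z in [('lid_bar',125),('canister_rim',90)]:
    for r in ctrl.mark_of('wrist',n)[:3]: print(n,r,ray_z(r['location'],K,T,z).round(1))
f=im.astype(int); m=(f[...,2]-f[...,0]>60)&(abs(P[...,2]-100)<4); q=P[m]
print('lid',len(q),cv2.minEnclosingCircle(q[:,:2].astype(np.float32)),np.median(q[:,2]))
print(ctrl.get_state()['clock'])
E
```

```text
(array([579.6, -22.3]), (48, 63), np.float32(-23.4), np.float64(140.4), 1010)
lid_bar {'location': [177.9, 246.1], 'score': 0.61} [588.1  -4.6 125. ]
lid_bar {'location': [293.4, 334.3], 'score': 0.59} [425.7 -35.3 125. ]
lid_bar {'location': [152.8, 390.0], 'score': 0.32} [ 548.6 -143.2  125. ]
canister_rim {'location': [154.7, 392.6], 'score': 0.52} [ 534.  -157.4   90. ]
lid 9055 ((585.2603149414062, -6.755918025970459), 63.73592758178711) 99.0827785815735
3.3833
```

View pics/w1.png

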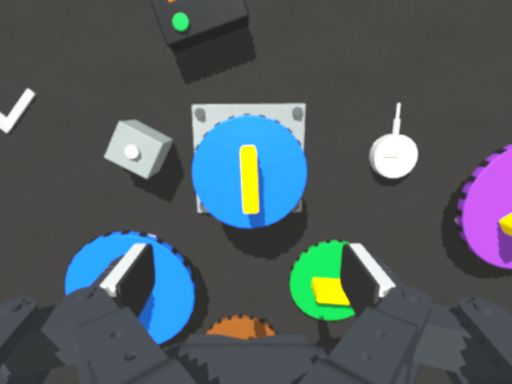

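The wrist view shows the lid on its plate, the bar at about (180,249) and nearly aligned with the tool. The bystanders are well clear. The bar fit picked up a stray point, so I refit it in a smaller radius, descend and grip.

Run:
```python
from h import *
im,d,K,T=grab('wrist'); P=cloud(d,K,T)
c,wh,a,zt,n=bar(im,P,(586,-6),36); print(c,wh,a,zt,n)
f=im.astype(int); v,u=np.mgrid[:384,:512]
m=(f[...,0]>150)&(f[...,2]<150)&(f[...,0]-f[...,2]>60)&(abs(u-249)<30)&(abs(v-180)<45)&(abs(P[...,2]-140)<3)
q=P[m][:,:2]; mu=q.mean(0); _,s,V=np.linalg.svd(q-mu,full_matrices=False); e=V[0]*np.sign(V[0,0])
print(mu,np.degrees(np.arctan2(e[1],e[0])),np.ptp((q-mu)@V.T,axis=0),ctrl.pinch_z)
```

```text
[586.   -7.3] (15, 63) -23.3 140.3 1000
[586.76583136  -7.54292835] -23.281719809064583 [62.70796804 15.29894579] 18.700000000000003
```

```bash
cat >> h.py <<'E'
def st(tag=''):
    s=ctrl.get_state(); print(tag,'t',round(s['clock'],2),'p',np.round(s['tool_pos'],1),'yaw',round(yaw_of(s),1),'F',np.round(s['contact_force'],1),'M',np.round(s['moment'],2),'w',round(s['gripper_width'],1),'g',round(s['grip_force'],1)); return s
def yaw_of(s):
    x=R.from_quat(s['orientation']).as_matrix()[:,0]; return np.degrees(np.arctan2(x[1],x[0]))
E
python3 - <<'E'
from h import *
x,y,a=586.2,-7.2,-23.3
ctrl.move_ptp([x,y,175],quat(a)); st()
print(ctrl.line_to([x,y,107],max_speed=60,until_force=8)); st('down')
ctrl.command_gripper(0,70); st('grip')
ctrl.line_to([x,y,107],quat(a+3)); st('turn3')
E
```

```text
t 3.97 p [586.5  -7.3 175.6] yaw -23.3 F [-0.1 -0.1  0.4] M [-0.01 -0.06 -0.01] w 85.4 g 0.0
False
down t 5.25 p [586.6  -7.2 107.6] yaw -23.3 F [-0.9  0.5  1. ] M [ 0.    0.   -0.01] w 85.5 g 0.0
grip t 5.89 p [586.4  -7.2 107.2] yaw -23.3 F [-0.7 -0.6  2. ] M [ 0.04 -0.   -0.05] w 14.9 g 68.8
turn3 t 6.14 p [586.4  -7.2 107.2] yaw -20.4 F [0.3 0.2 2. ] M [ 0.1  -0.05  0.21] w 15.3 g 69.0
```

Run:
```python
from h import *
s=ctrl.get_state(); p=[586.2,-7.2,107]; a=-20.3; log=[]
while a<40:
    a+=2; ctrl.line_to(p,quat(a)); ctrl.dwell(0.05); s=ctrl.get_state()
    log.append((round(a,1),round(yaw_of(s),1),round(s['moment'][2],2),round(np.linalg.norm(s['contact_force']),1)))
    if abs(s['moment'][2])>0.8: break
print(*log,sep='\n'); st()
```

```text
(-18.3, np.float64(-18.4), np.float64(0.13), np.float64(2.8))
(-16.3, np.float64(-16.4), np.float64(0.14), np.float64(3.0))
(-14.3, np.float64(-14.4), np.float64(0.12), np.float64(4.0))
(-12.3, np.float64(-12.4), np.float64(0.13), np.float64(4.4))
(-10.3, np.float64(-10.4), np.float64(0.07), np.float64(4.7))
(-8.3, np.float64(-8.4), np.float64(0.02), np.float64(5.6))
(-6.3, np.float64(-6.4), np.float64(0.12), np.float64(4.5))
(-4.3, np.float64(-4.4), np.float64(0.1), np.float64(5.6))
(-2.3, np.float64(-2.4), np.float64(0.06), np.float64(5.6))
(-0.3, np.float64(-0.4), np.float64(0.08), np.float64(5.5))
(1.7, np.float64(1.6), np.float64(0.07), np.float64(5.7))
(3.7, np.float64(3.6), np.float64(0.06), np.float64(5.3))
(5.7, np.float64(5.6), np.float64(0.06), np.float64(4.6))
(7.7, np.float64(7.6), np.float64(0.08), np.float64(5.9))
(9.7, np.float64(9.6), np.float64(0.05), np.float64(5.1))
(11.7, np.float64(11.6), np.float64(0.06), np.float64(5.3))
(13.7, np.float64(13.6), np.float64(0.01), np.float64(4.4))
(15.7, np.float64(15.6), np.float64(0.09), np.float64(5.4))
(17.7, np.float64(17.6), np.float64(0.06), np.float64(5.4))
(19.7, np.float64(19.6), np.float64(0.06), np.float64(5.1))
(21.7, np.float64(21.6), np.float64(0.03), np.float64(4.8))
(23.7, np.float64(23.6), np.float64(0.06), np.float64(5.2))
(25.7, np.float64(25.6), np.float64(0.09), np.float64(5.3))
(27.7, np.float64(27.5), np.float64(-0.64), np.float64(5.7))
(29.7, np.float64(29.4), np.float64(-2.01), np.float64(6.1))
 t 13.64 p [586.2  -6.9 107.2] yaw 29.4 F [-1.1  1.7  5.8] M [ 0.12  0.15 -2.01] w 15.2 g 81.0
```

The moment jumps at about 27°, a turn of roughly 50°, so that is the stop. I ease back to 25.3° and pull in small steps.

Run:
```python
from h import *
p=np.array([586.2,-7.2,107.]); 
ctrl.line_to(p,quat(25.3)); ctrl.dwell(0.2); st('eased'); ctrl.command_gripper(0,90); st('sq')
for dz in [1,2,3,4,5,6,7,8]:
    ctrl.line_to(p+[0,0,dz],max_speed=10); s=st(dz)
    if abs(s['contact_force'][2])>45: break
```

```text
eased t 14.09 p [586.2  -7.1 107.2] yaw 25.2 F [0.9 0.1 5.8] M [ 0.    0.08 -0.36] w 14.7 g 69.5
sq t 14.31 p [586.3  -7.1 107.2] yaw 25.2 F [-1.1 -0.2  5.8] M [ 0.02  0.07 -0.19] w 15.1 g 88.5
1 t 14.56 p [585.5  -7.1 107.2] yaw 25.3 F [-0.7 -0.   1. ] M [-0.01 -0.01 -0.05] w 14.8 g 88.3
2 t 14.81 p [585.4  -7.1 108. ] yaw 25.3 F [-0.2  0.4 -4.8] M [ 0.03 -0.06 -0.02] w 14.8 g 87.7
3 t 15.06 p [585.4  -7.  108.9] yaw 25.3 F [  0.7  -0.3 -10.3] M [ 0.04 -0.24 -0.  ] w 14.7 g 87.8
4 t 15.31 p [585.2  -7.  109.6] yaw 25.3 F [  1.2   0.1 -16.4] M [ 0.13 -0.44  0.04] w 14.6 g 88.2
5 t 15.56 p [585.2  -7.1 112. ] yaw 25.3 F [-4.4  0.4 -6.8] M [ 0.09  0.87 -0.04] w 14.9 g 89.8
6 t 15.81 p [586.3  -7.2 114.4] yaw 25.3 F [-5.4  1.2 -1.6] M [0.15 1.13 0.03] w 14.4 g 90.2
7 t 16.06 p [586.4  -7.3 115.5] yaw 25.3 F [-6.4  0.6 -3. ] M [ 0.12  1.25 -0.01] w 15.1 g 90.4
8 t 16.31 p [586.5  -7.3 116.4] yaw 25.3 F [-6.6  0.8 -1.9] M [ 0.13  1.21 -0.01] w 14.7 g 90.3
```

The seal is broken, but a side force of Fx ≈ -6.5 N shows the spigot rubbing. I rise further and check tilt and height with the camera.

Run:
```python
from h import *
p=np.array([586.2,-7.2,120.5]); ctrl.line_to(p,max_speed=15); ctrl.dwell(.2); st('up')
for dx in [-1,-2,-3]:
    ctrl.line_to(p+[dx,0,0],max_speed=10); ctrl.dwell(.2); s=st(dx)
    if abs(s['contact_force'][0])<1: break
for c in ['scene','side']:
    im,d,K,T=grab(c,c+'1.png'); P=cloud(d,K,T); print(bar(im,P,(585,-7),45))
    f=im.astype(int); m=(f[...,2]-f[...,0]>60)&(abs(P[...,2]-113)<12)&(np.hypot(P[...,0]-585,P[...,1]+7)<58); q=P[m]
    A=np.c_[q[:,:2]-[585,-7],np.ones(len(q))]
    for _ in range(4):
        k=np.linalg.lstsq(A,q[:,2],rcond=None)[0]; r=abs(A@k-q[:,2]); A,q=A[r<3],q[r<3]
    print('lid top plane',k.round(3),len(q))
    i=cv2.resize(im[130:250,190:310] if c=='scene' else im[130:250,170:290],(600,600),interpolation=cv2.INTER_CUBIC); cv2.imwrite(f'pics/{c}1c.png',i[...,::-1])
```

```text
up t 17.02 p [586.5  -7.3 121.5] yaw 25.3 F [-5.9  0.2 -0.9] M [0.1  1.14 0.08] w 14.8 g 90.3
-1 t 17.48 p [586.   -7.3 121.1] yaw 25.3 F [-0.5  0.6 -1.9] M [ 0.1   0.14 -0.05] w 14.4 g 90.5
(array([607.9, -13.7]), (5, 48), np.float32(-77.0), np.float64(225.4), 14)
lid top plane [3.00000e-03 1.00000e-03 1.14182e+02] 669
(array([588.7,  -8.3]), (89, 31), np.float32(78.9), np.float64(499.1), 173)
lid top plane [2.00000e-03 2.00000e-03 1.14404e+02] 585
```

View pics/scene1c.png

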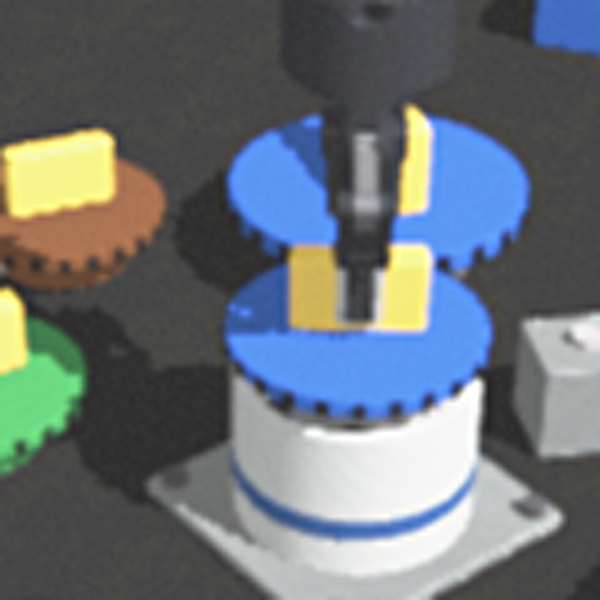

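The crop shows the lid level in the fingers and raised above the can. The depth plane puts its top at 114.3 mm, so it is 14.3 mm up with a tilt under 0.005 rad. I add a small centring nudge, check the forces and hand in.

Run:
```python
from h import *
p=np.array([584.8,-7.2,120.7]); ctrl.line_to(p,max_speed=10); ctrl.dwell(.4)
F=[]
for _ in range(10): ctrl.dwell(.05); s=ctrl.get_state(); F.append(np.r_[s['contact_force'],s['moment']])
print(np.mean(F,0).round(2)); st()
if np.hypot(*np.mean(F,0)[:2])<1.2: print(ctrl.job_done())
```

```text
[ 4.65  0.05 -2.88 -0.01 -0.99  0.  ]
 t 18.73 p [585.2  -7.3 121. ] yaw 25.3 F [ 5.3 -0.1 -2.5] M [-0.03 -1.02  0.02] w 14.8 g 90.3
```

Run:
```python
from h import *
for x in [585.3,585.5,585.1,585.7]:
    ctrl.line_to([x,-7.2,120.7],max_speed=10); ctrl.dwell(.4)
    F=[]
    for _ in range(10): ctrl.dwell(.05); s=ctrl.get_state(); F.append(np.r_[s['contact_force'],s['moment']])
    m=np.mean(F,0); print(x,m.round(2)); st()
    if np.hypot(*m[:2])<0.7 and np.hypot(*m[3:5])<.2: print(ctrl.job_done()); break
```

```text
585.3 [ 3.8  -0.25 -0.96 -0.06 -0.8   0.  ]
 t 19.88 p [585.3  -7.2 120.7] yaw 25.3 F [ 3.8 -0.9 -0.8] M [-0.11 -0.83 -0.01] w 15.0 g 90.4
585.5 [ 2.92 -0.88 -1.88 -0.1  -0.64  0.01]
 t 21.02 p [585.4  -7.2 120.6] yaw 25.3 F [ 3.6 -0.7 -2.6] M [-0.11 -0.58  0.03] w 14.4 g 90.3
585.1 [ 5.02 -0.73 -3.54 -0.15 -1.07  0.  ]
 t 22.18 p [585.2  -7.2 120.7] yaw 25.3 F [ 5.3 -1.2 -4. ] M [-0.11 -1.08  0.  ] w 15.1 g 90.2
585.7 [ 1.68 -0.8  -2.36 -0.12 -0.35  0.01]
 t 23.32 p [585.5  -7.2 120.6] yaw 25.3 F [ 1.5  0.1 -2.3] M [-0.11 -0.31  0.01] w 14.6 g 90.5
```

Run:
```python
from h import *
x,y=585.95,-7.2
for _ in range(8):
    ctrl.line_to([x,y,120.7],max_speed=10); ctrl.dwell(.4)
    F=[]
    for _ in range(10): ctrl.dwell(.05); s=ctrl.get_state(); F.append(np.r_[s['contact_force'],s['moment']])
    m=np.mean(F,0); print(round(x,2),round(y,2),m.round(2),s['tool_pos'].round(2) if hasattr(s['tool_pos'],'round') else s['tool_pos'])
    if np.hypot(*m[:2])<0.7 and np.hypot(*m[3:5])<.15: print(ctrl.job_done()); break
    x+=m[0]*.12; y+=m[1]*.12
```

```text
585.95 -7.2 [-0.01 -0.77 -3.49 -0.13  0.04  0.02] [585.77  -7.18 120.55]
585.95 -7.29 [-0.83  0.17 -4.28  0.05  0.13 -0.02] [585.89  -7.26 120.66]
585.85 -7.27 [-0.18  0.41 -4.4   0.1   0.06 -0.02] [585.87  -7.26 120.72]
the job is handed in; nothing more can be done
None
```

The lid was turned about 50° to its stop, the seal broke on the pull, and I handed in with the lid held about 14 mm above the rim, level and with almost no side force, at about 29 s of the 51 s allowed; the verdict was not shown.

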